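# Hold a bore probe centred in an inspection fixture

## Robot

A 7-joint arm with a two-finger parallel gripper is mounted at the origin on a cart in front of the work surface, level with it; the furniture and walls round the work are solid. World frame = base frame: x ahead of the robot, y to its left, z up, the work surface at z = 0. Lengths are in m, angles in rad, forces in N, time in s.
With the tool pointing down it reaches from about 0.35 to 0.9 m from the base axis. Payload 8.1 kg.
Tool frame: the origin (TCP) lies midway between the tips of the shut fingers; the grasp point (between the pads) lies behind it (arm.tcp_to_grasp is the z of the grasp point in the tool frame, in m); z points along the fingers, y is the line along which they close (so a half turn about z gives the same grasp; the last joint's range is limited). The gripper opens to 92 mm and grips with 3 to 60 N. Pads are 19 mm wide; open, the fingers measure 130 mm over their backs; the gripper's body (75 mm by 190 mm) begins 47 mm behind the grasp point.
Start: joints at [-0.909, 0.434, 0.025, 1.573, -0.012, 1.134, -0.075], TCP at [0.433, 0.451, 0.227] pointing down, gripper open.
Joint ranges: [-2.62, 2.62], [-0.44, 2.09], [-1.27, 1.32], [0.08, 2.57], [-1.32, 4.46], [0.12, 2], [-2.74, 2.74]. Speed limits (rad/s): [2.22, 2.22, 3.01, 3.01, 3.14, 3.14, 3.14].

## Interface

Orientations are given as a rotation vector (axis times angle).
In Python, from cell import readout, vision, arm gives the robot as it stands.
- The arm moves only by the tool carry_out, never from a script. Its argument "increments" is one flat list of numbers, 6 for each row, row after row: the shift along the world's x, y, z in mm, then the turn, a rotation vector about the world's x, y, z in rad. In form: [tx, ty, tz, wx, wy, wz, tx, ty, tz, wx, wy, wz, ...]. A call has 1 to 20 rows; each row shifts and turns the commanded pose from where the row before left it; what a row does not reach is not made up. A row lasts 1/8 s, in which the tool goes at most 62.5 mm and 10.7 degrees, less where a joint would pass 70% of its speed; a pose out of reach is approached as far as the arm can. A call with a gripper value outside its range is refused whole. "grip" is the closure, from 0 (fully open) to 1 (shut), set as the call begins (left out, the last holds). The fingers move at their own pace and stop on an object; "newtons" is the grip in N (left out, the last holds). Time passes only in rows, so rows that do not move let the fingers close. It gives the time, the measured TCP pose, the force, the opening and the grip force at its end, in the units of the state.
- readout.observe(): the state, without advancing time (a new reading comes with each control period).
- vision.get_image(name): name is "scene" or "top" or "wrist"; returns the picture (384x512x3 uint8, red, green, blue); there is no depth.
- vision.calibration(name): a dict with "fov_y" (degrees; the focal length in pixels is half the picture's height over the tangent of half this angle, whatever the lens; pixels are square), "cx", "cy" (the principal point, pixels), "pose" (4x4, takes a point from camera to world coordinates). Camera axes: x right, y up, looking along -z (the intrinsics and any distortion apply to the point x, -y, -z); pixel columns grow to the right and rows downward; lengths in m; the calibration is good to about 2 mm. A picture is of the moment at which its call begins: read the wrist's pose just before it. calibration takes no time and is no camera call; for the wrist camera it gives the pose at the moment of the call.
- arm.sign_off(): hands the job in; it is judged then, once.
The state is a dict: "clock": time; "joints": joint angles; "dq": joint speeds; "joint_efforts": joint torques, N m; "position": TCP position; "ee_rot": TCP orientation; "force": force on the tool from outside, world axes, zero at the start; "ft_torque": the same for the moment, N m; "width": opening from 0.0 (shut) to 1.0 (fully open); "gripper_force": force on a finger pad.
Only numpy, scipy, OpenCV 4.12 (cv2) and the standard library are available. Lean on these libraries where they do the work, as an engineer would, in place of code of your own. Each camera call takes 0.05 s, during which the arm holds its last target. There are 200 camera calls.

## Task

On the small inspection fixture, swing the turntable by its crank handle all the way to its stop, so that the bore of the brass workpiece comes under the guide bush. Then take the probe from its wooden stand and lower it upright through the bush into the bore, never letting it touch any part of the fixture, until the dark line round its stem is about level with the top of the bush. Finish while still holding it there, still and centred, for the reading; leave the other things lying about where they are.

Things in the scene. Friction and masses are not known exactly. Their poses are not given: they have to be found in the camera images.
- fixture: the inspection fixture, fixed to the bench: dark steel base plate 185x120x12 mm, grey column (22x44 mm, 97 mm high) at its +x end, and an arm from the column that carries the guide bush over the turntable. Origin: at the underside of the base, under the turntable's vertical axis; its x points from the turntable's axis towards the column, z up. Nothing on it but the column, arm and bush stands higher than 76 mm.
- guide_top (a point): centre of the top face of the guide bush, a steel ring 48 mm across with a vertical hole of 28 mm, 14 mm high, its top face 98 mm above the bench; 42 mm from the turntable's axis, along the fixture's x
- turntable (a joint): angle of the turntable (rad): 0 is at its stop, with the bore straight under the bush; it grows up to 1.4 as the handle swings away (clockwise seen from above); starts at 0.6 to 1.25. Turn it anticlockwise seen from above to bring it to 0. It turns about a vertical axis through the fixture's origin with slight friction (about 1 N at the handle) and stays where it is left
- handle_top (a point): centre of the top of the crank handle, an upright black round grip 16 mm across and 36 mm tall on the turntable, top about 76 mm above the bench, 80 mm from the turntable's axis, on the far side of the axis from the bore
- bore_mouth (a point): centre of the mouth of the bore in the brass workpiece on the turntable (block 106x46x36 mm, top about 60 mm above the bench). The bore is vertical, 28 mm across, 36 mm deep with a closed floor, 42 mm from the turntable's axis; the underside of the bush is 24 mm above it
- probe: the probe, a rigid metal rod 125 mm long, loose, about 80 g: stem 10 mm across and 85 mm long, above it a round head 18 mm across and 40 mm long to grip. Origin at the lower tip, z along the rod to the head. It starts upright in the wooden stand, its tip 8 mm above the bench
- probe_tip (a point): the lower tip of the probe
- probe_line (a point): centre of the stem at the dark line round it, 56 mm above the tip; when it is level with the top of the bush, the tip is 18 mm down the bore
- probe_stand: wooden block 60x60x50 mm, fixed, with one upright hole 12 mm across and 42 mm deep in the middle of its top, in which the probe stands. Origin at the centre of its underside. (Keep the arm clear of the bench lamp at the left: its head hangs 430 to 530 mm above the bench between x = 0.09 and 0.27 m, from y = 0.37 m leftwards)
- pliers_a: red-handled pliers, 50x140x10 mm, a bystander; origin at the centre of its underside
- pliers_b: blue-handled pliers, 50x140x10 mm, a bystander; origin at the centre of its underside
- dust_brush: dust brush, 48x140x18 mm, a bystander; origin at the centre of its underside
- tweezers: metal tweezers, 9x121x12 mm, a bystander; origin at the centre of its underside
- tin_a: small round white tin, 42x42x14 mm, a bystander; origin at the centre of its underside
- loupe: black eye loupe, 32x32x22 mm, a bystander; origin at the centre of its underside
There are look-alikes about, which are no part of the job. What is meant by the probe is not blue, and is the smaller of those in its own colour.

How it is judged:
By the outcome, as a careful person would: the job done as asked, in the order asked, and still so for the second after the job is handed in, while the arm keeps its last pose, push and grip.
It also fails if it takes over 54 s, if anything falls off the work surface, if the arm or the gripper's body presses on something with over 40 N, if the wrist force passes 120 N, or if a joint passes its speed limit or range.

## Working session

There is one attempt and no reset: what is moved stays moved. The work goes in short steps, Python scripts to look and compute and a tool call to move; the robot and the scene stay as the last step left them, time stands still between calls to the robot, and variables do not carry over. Pictures are saved under pics/ and viewed, at most 10 in all, crops included, and the job is handed in when it is done.

Besides the shell and the picture viewer there is one more tool, called after ">>>" as name(argument=value, ...) on one line, values as JSON. carry_out: Moves the arm, as the interface text tells. Its arguments: {"type":"object","properties":{"increments":{"type":"array","items":{"type":"number"}},"grip":{"type":"number"},"newtons":{"type":"number"}},"required":["increments"]}

```bash
ls; mkdir -p pics; python3 - <<'E'
from cell import readout, vision, arm
import cv2,numpy as np
for n in("scene","top"):
    im=vision.get_image(n); cv2.imwrite(f"pics/{n}0.png",cv2.cvtColor(im,cv2.COLOR_RGB2BGR))
    c=vision.calibration(n); print({k:(np.round(v,4).tolist() if k=='pose' else v) for k,v in c.items()})
print(vision.calibration("wrist"))
s=readout.observe(); print(s, arm.tcp_to_grasp)
E
```

```text
pics
{'fov_y': 47.36133680141539, 'cx': 254.4196532279216, 'cy': 192.3053657578707, 'pose': [[-0.5368, 0.4398, -0.72, -0.2055], [-0.8437, -0.2791, 0.4586, 0.4903], [0.0008, 0.8536, 0.5209, 0.6263], [0.0, 0.0, 0.0, 1.0]]}
{'fov_y': 56.6860577116969, 'cx': 259.73569498017287, 'cy': 189.40420132099712, 'pose': [[-0.0193, 0.9924, -0.1212, 0.4516], [-0.9996, -0.0165, 0.0237, 0.0515], [0.0215, 0.1216, 0.9923, 0.9207], [0.0, 0.0, 0.0, 1.0]]}
{'fov_y': 69.7221104443386, 'cx': 262.0180681936836, 'cy': 194.14229893466907, 'pose': array([[ 0.6926163 , -0.69994151, -0.17425422,  0.38463097],
       [ 0.72130403,  0.67150395,  0.16971431,  0.49502952],
       [-0.00177769, -0.24323717,  0.96996522,  0.3833589 ],
       [ 0.        ,  0.        ,  0.        ,  1.        ]])}
{'clock': 0.1, 'joints': array([-0.90858514,  0.43516729,  0.02495746,  1.57399354, -0.01159433,
        1.13398206, -0.07509378]), 'dq': array([ 1.51478132e-04, -2.90046015e-03, -9.40257102e-05, -3.08868203e-03,
        5.09730875e-04, -1.59625115e-04, -1.48117388e-03]), 'joint_efforts': array([ 3.31829397e-03, -6.69116735e+01,  9.88366194e-01, -3.15145791e+01,
       -6.04304555e-02,  3.74517578e-02,  2.96022961e-05]), 'position': array([0.43247262, 0.4505916 , 0.22601943]), 'ee_rot': array([-1.17221174e+00, -2.91427133e+00,  2.11388199e-03]), 'force': array([-0.85582605, -0.10126815, -0.63843602]), 'ft_torque': array([-0.0188285,  0.0510938, -0.1088797]), 'gripper_force': 0.0, 'width': 0.9996825643273604} -0.0188
```

View pics/scene0.png

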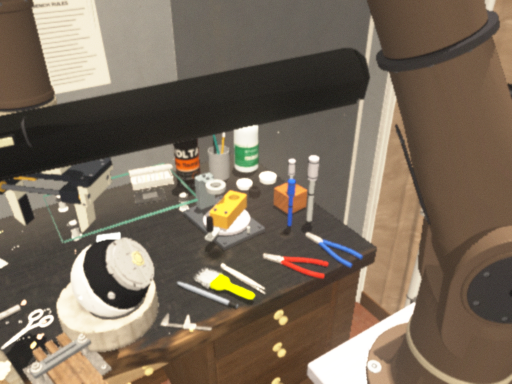

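View pics/top0.png

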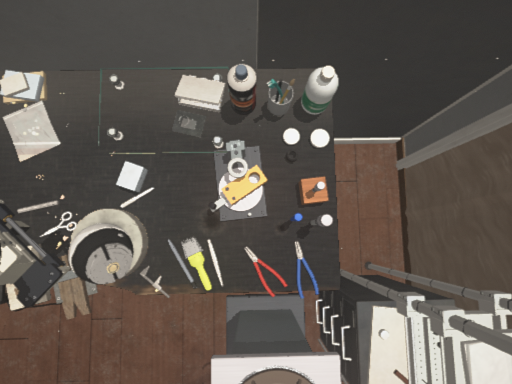

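Scene picture: a grey probe stands in the wooden stand at about (291,165), with the stand at (290,197). The blue rod is at (291,203), the taller grey rod at (312,188), and the fixture with its yellow brass block at (228,212). Top picture: stand (314,190), fixture plate about (241,183), turntable (240,190), handle about (220,204), bush (237,168). Probe candidates in the scene picture:
- Grey in the stand, (291,165)
- Blue, (291,203): excluded by its colour
- Grey and taller, (312,188): excluded because it is the larger grey one

The grey rod in the stand fits, and I'll confirm it in an enlarged crop.

```bash
cat > h.py <<'E'
from cell import readout, vision, arm
import cv2, numpy as np
def ray(c,u,v):
    f=192/np.tan(np.radians(c['fov_y'])/2); P=np.asarray(c['pose'])
    return P[:3,3], P[:3,:3]@np.array([(u-c['cx'])/f,-(v-c['cy'])/f,-1])
def plane(c,u,v,z):
    o,d=ray(c,u,v); return o+d*(z-o[2])/d[2]
def tri(rs):
    A=0;b=0
    for o,d in rs:
        d=d/np.linalg.norm(d); M=np.eye(3)-np.outer(d,d); A=A+M; b=b+M@o
    return np.linalg.solve(A,b)
def proj(c,p):
    f=192/np.tan(np.radians(c['fov_y'])/2); P=np.asarray(c['pose'])
    q=P[:3,:3].T@(np.asarray(p)-P[:3,3]); return np.array([c['cx']-f*q[0]/q[2], c['cy']+f*q[1]/q[2]])
def save(n,im): cv2.imwrite(f"pics/{n}.png",cv2.cvtColor(im,cv2.COLOR_RGB2BGR))
E
python3 - <<'E'
from h import *
t=cv2.imread("pics/top0.png"); s=cv2.imread("pics/scene0.png")
a=cv2.resize(t[130:240,205:345],(560,440),interpolation=cv2.INTER_CUBIC)
b=cv2.resize(s[145:255,180:330],None,fx=4,fy=4,interpolation=cv2.INTER_CUBIC)
cv2.imwrite("pics/c1.png",np.hstack([cv2.resize(a,(400,314)),cv2.resize(b,(400,293+21))]))
c=vision.calibration("top")
for n,u,v,z in [("stand",314,190,.05),("bush",237,168,.098),("axis",240,190,.035),("handle",220,204,.076),("probehead",320,187,.133),("tall",326,220,.17)]:
    print(n,plane(c,u,v,z).round(3))
hsv=cv2.cvtColor(t,cv2.COLOR_BGR2HSV)
for nm,lo,hi,roi in [("brass",(15,110,120),(32,255,255),(205,150,275,215)),("stand",(3,90,60),(14,255,255),(290,165,335,210))]:
    m=cv2.inRange(hsv,lo,hi); k=np.zeros_like(m); x0,y0,x1,y1=roi; k[y0:y1,x0:x1]=m[y0:y1,x0:x1]
    p=cv2.findNonZero(k); print(nm,len(p),cv2.minAreaRect(p))
E
```

```text
stand [ 0.554 -0.104  0.05 ]
bush [0.604 0.084 0.098]
axis [0.559 0.08  0.035]
handle [0.521 0.126 0.076]
probehead [ 0.551 -0.102  0.133]
tall [ 0.476 -0.105  0.17 ]
brass 693 ((244.2307586669922, 184.34616088867188), (19.137157440185547, 43.82131576538086), 56.3099365234375)
stand 618 ((313.2461853027344, 189.96923828125), (26.047290802001953, 27.53571128845215), 82.87498474121094)
```

View pics/c1.png

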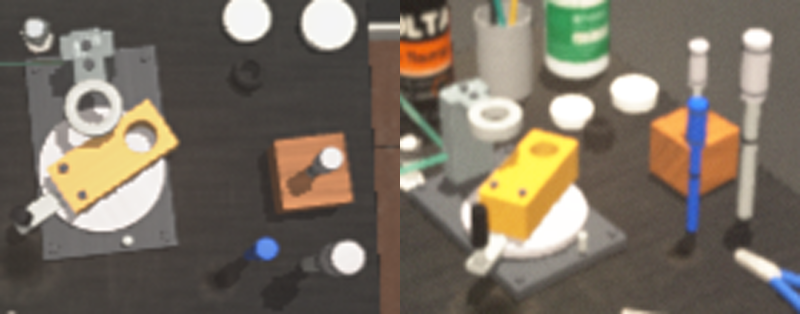

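The crop shows the grey probe in the brown stand (smaller than the grey rod standing free), the blue rod on the bench, and the bore at crop (140,132). The handle is at crop (22,216), which is top pixel (213,206). I'm moving above the handle for a wrist view.

>>> carry_out(increments=[5,-20,0,0,0,-0.02,10,-35,0,0,0,-0.03,12,-40,0,0,0,-0.03,12,-45,0,0,0,-0.03,12,-45,0,0,0,-0.03,12,-45,0,0,0,-0.03,12,-40,0,0,0,-0.02,8,-25,0,0,0,-0.01,2,-10,0,0,0,0,0,0,0,0,0,0,0,0,0,0,0,0], grip=0)

```text
clock: 1.48
position: [0.5173, 0.1472, 0.2267]
ee_rot: [-1.455, -2.784, -0.001]
force: [0.4, -0.3, 0.1]
width: 0.998
gripper_force: 0.0
```

```bash
python3 - <<'E'
from h import *
c=vision.calibration("wrist"); im=vision.get_image("wrist"); save("w1",im)
np.save("w1.npy",c['pose']); s=readout.observe(); print(s['clock'],s['position'],s['ee_rot'],s['force'])
for n,p in [("handle",(.517,.145,.076)),("bush",(.604,.084,.098)),("axis",(.559,.08,.048)),("bore",(.582,.045,.06)),("probe",(.551,-.102,.133)),("stand",(.554,-.104,.05))]: print(n,proj(c,p).round(0))
t=vision.get_image("scene"); save("s1",t)
E
```

```text
1.525 [0.51733923 0.14730695 0.22665901] [-1.45455424e+00 -2.78409632e+00 -4.91536512e-04] [-0.28290634  0.42237277  0.43638751]
handle [262. 185.]
bush [294. 274.]
axis [260. 239.]
bore [259. 272.]
probe [163. 387.]
stand [184. 335.]
```

View pics/w1.png

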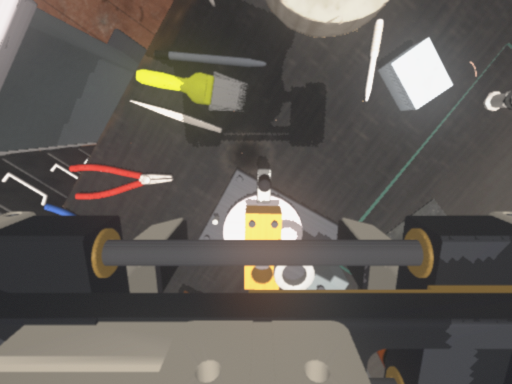

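Wrist picture: the handle is at about (265,185), the brass block at (263,247), the bush ring at (294,274) and the bore mouth at (263,272). These match the coarse projections. I'll refine handle and bush numerically.

```bash
python3 - <<'E'
from h import *
im=cv2.imread("pics/w1.png"); g=cv2.cvtColor(im,cv2.COLOR_BGR2GRAY)
print(g[160:216:3,250:282:2])
c=vision.calibration("wrist")
for u,v in[(264,182),(264,188),(264,193)]: print(plane(c,u,v,.076).round(4))
print("bush",plane(c,294,274,.098).round(4), "bore",plane(c,263,272,.06).round(4))
E
```

```text
[[ 58  61  64  63  59  59  62  61  63  79  88  86  80  79  78  79]
 [ 63  65  68  64  58  62  64  64  65  69  85  83  81  81  82  82]
 [ 68  69  70  72  63  65  66  67  68  67  81  82  81  83  84  84]
 [ 77  79  82  82 108 126 125 127 123 121 124  83  81  83  82  82]
 [ 82  88  88  92 162 164 160 162 162 169 190  90  85  85  82  81]
 [ 73  73  82  87 162 125  70  62  72 142 212  89  85  84  83  82]
 [124 103  81  87 148  62  62  62  61  68 114  87  85  83  83  85]
 [134 135 132 115  99  76  86  89  88  77  75  87  85  85  86  88]
 [135 133 134 121  87  89  92  94  95  91  77  86  87  87  88  89]
 [137 136 135 124 132  91  93  96  94  93  84  80  83  87  90  90]
 [138 136 136 136 239 203 115 102 108 196 193 125 103  86  80  87]
 [123 112 102 118 240 246 246 246 246 246 190 102 114 133 114  98]
 [169 213 239 224 241 246 246 246 246 245 231 229 188 138 115 116]
 [197 240 229 223 235 246 245 243 246 245 235 243 243 243 239 237]
 [177 178 178 165 158 172 162 159 161 162 172 180 180 180 190 246]
 [153 154 154 154 162 163 164 163 162 165 167 166 167 167 218 246]
 [126 127 126 127 127 127 127 127 127 127 127 126 126 126 125 191]
 [128 128 127 128 128 128 128 128 126 127 128 128 127 127 126 145]
 [228 230 230 229 225 221 222 223 221 222 218 214 216 215 216 212]]
[0.5168 0.1494 0.076 ]
[0.5208 0.1437 0.076 ]
[0.5242 0.1389 0.076 ]
bush [0.6045 0.0841 0.098 ] bore [0.5862 0.048  0.06  ]
```

>>> carry_out(increments=[1,-1,-15,0,0,0,0,0,-25,0,0,0,0,0,-30,0,0,0,0,0,-30,0,0,0,0,0,-30,0,0,0,0,0,-25,0,0,0,0,0,-17,0,0,0,0,0,-9,0,0,0,0,0,0,0,0,0])

```text
clock: 2.7
position: [0.5182, 0.1449, 0.045]
ee_rot: [-1.457, -2.782, 0.002]
force: [0.5, -0.1, 0.4]
width: 1.001
gripper_force: 0.0
```

>>> carry_out(increments=[0,0,0,0,0,0,0,0,0,0,0,0,0,0,0,0,0,0,0,0,0,0,0,0,0,0,0,0,0,0,0,0,0,0,0,0,0,0,0,0,0,0], grip=1, newtons=8)

```text
clock: 3.58
position: [0.5188, 0.1449, 0.0457]
ee_rot: [1.458, 2.783, -0.0]
force: [0.3, 0.4, 0.2]
width: 0.288
gripper_force: 0.0
```

>>> carry_out(increments=[0,0,0,0,0,0,0,0,0,0,0,0,0,0,0,0,0,0])

```text
clock: 3.95
position: [0.5189, 0.1451, 0.0458]
ee_rot: [1.457, 2.783, 0.0]
force: [-0.1, 0.7, -1.2]
width: 0.166
gripper_force: 8.0
```

>>> carry_out(increments=[-5.1,-3.8,0,0,0,0.08,-5.3,-4.7,0,0,0,0.087,-4.8,-5.0,0,0,0,0.087,-4.3,-5.5,0,0,0,0.087,-3.9,-5.8,0,0,0,0.087,-3.3,-6.1,0,0,0,0.087,-2.8,-6.4,0,0,0,0.087,-2.2,-6.6,0,0,0,0.087,-1.6,-6.8,0,0,0,0.087,-1.1,-6.9,0,0,0,0.087,0,0,0,0,0,0])

```text
clock: 5.32
position: [0.4852, 0.0867, 0.0458]
ee_rot: [0.163, 3.136, 0.0]
force: [4.8, -0.9, -6.4]
width: 0.17
gripper_force: 8.0
```

>>> carry_out(increments=[0,-3.5,0,0,0,0.044,0,-3.5,0,0,0,0.044,0,0,0,0,0,0])

```text
clock: 5.7
position: [0.485, 0.0803, 0.0458]
ee_rot: [0.026, 3.141, 0.0]
force: [4.7, -1.9, -4.1]
width: 0.172
gripper_force: 8.0
```

>>> carry_out(increments=[0.2,-2,0,0,0,0.025,0.2,-2,0,0,0,0.025,0,0,0,0,0,0])

```text
clock: 6.08
position: [0.4851, 0.0762, 0.0458]
ee_rot: [-0.057, 3.141, 0.0]
force: [6.1, 0.0, -4.5]
width: 0.168
gripper_force: 8.0
```

>>> carry_out(increments=[0.2,-2,0,0,0,0,0.2,-1.5,0,0,0,0,0,0,0,0,0,0])

```text
clock: 6.45
position: [0.4851, 0.0728, 0.0458]
ee_rot: [0.057, -3.141, -0.0]
force: [3.7, 0.8, -2.8]
width: 0.17
gripper_force: 8.0
```

>>> carry_out(increments=[0.2,-1.5,0,0,0,0,0.2,-1.5,0,0,0,0,0,0,0,0,0,0])

```text
clock: 6.82
position: [0.485, 0.0727, 0.0458]
ee_rot: [0.06, -3.141, -0.004]
force: [1.0, 11.5, -2.5]
width: 0.172
gripper_force: 8.0
```

The turntable is at its stop: motion has ceased with 11 N of resistance. I'll release, rise, and look at the fixture.

>>> carry_out(increments=[0,0,0,0,0,0,0,0,0,0,0,0,0,0,0,0,0,0,0,0,0,0,0,0,0,0,0,0,0,0,0,0,0,0,0,0], grip=0)

```text
clock: 7.58
position: [0.4856, 0.0698, 0.0458]
ee_rot: [0.057, -3.141, -0.0]
force: [0.1, 1.1, 0.3]
width: 0.777
gripper_force: 0.0
```

>>> carry_out(increments=[0,0,15,0,0,0,0,0,30,0,0,0,0,0,40,0,0,-0.02,10,0,45,0,0,-0.02,30,2,40,0,0,0,40,3,30,0,0,0,40,3,5,0,0,0,25,2,0,0,0,0,8,0,0,0,0,0,0,0,0,0,0,0,0,0,0,0,0,0])

```text
clock: 8.95
position: [0.6376, 0.0799, 0.2511]
ee_rot: [-0.006, -3.141, -0.0]
force: [-0.4, -1.1, 0.0]
width: 0.997
gripper_force: 0.0
```

```bash
python3 - <<'E'
from h import *
c=vision.calibration("wrist"); im=vision.get_image("wrist"); save("w2",im); np.save("w2.npy",c['pose'])
p=proj(c,(.6045,.0841,.098)); print(p,proj(c,(.485,.073,.076)))
save("w2c",im)
top=vision.get_image("top"); save("top2",top)
E
python3 - <<'E'
import cv2
a=cv2.imread("pics/w2.png")[0:215,150:400]
cv2.imwrite("pics/w2c.png",cv2.resize(a,None,fx=2.7,fy=2.7,interpolation=cv2.INTER_CUBIC))
E
```

```text
[266.41024235 155.45948886] [255.93086768  43.64847372]
```

View pics/w2c.png

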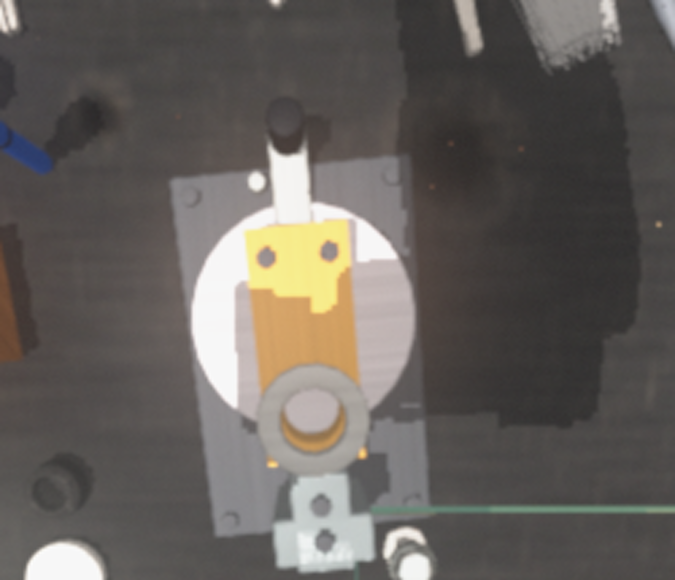

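The crop shows the bush ring centred at crop (313,419), which is px (266,155) and matches the prediction within 1 px. The handle is at crop (286,118). The crank bears on the stop pin at (257,181), the block is parallel to the base, and the bore is under the bush. Next, the probe.

>>> carry_out(increments=[-3,-12,0,0,0,0,-6,-25,0,0,0,0,-9,-35,0,0,0,0,-10,-38,0,0,0,0,-9,-35,0,0,0,0,-6,-25,0,0,0,0,-4,-13,0,0,0,0,0,0,0,0,0,0,0,0,0,0,0,0])

```text
clock: 10.18
position: [0.5918, -0.1017, 0.2508]
ee_rot: [0.004, 3.141, 0.001]
force: [0.2, -0.3, 0.2]
width: 1.003
gripper_force: 0.0
```

```bash
python3 - <<'E'
from h import *
c=vision.calibration("wrist"); im=vision.get_image("wrist"); np.save("w3.npy",c['pose']); save("w3f",im)
cv2.imwrite("pics/w3.png",cv2.resize(cv2.cvtColor(im,cv2.COLOR_RGB2BGR)[0:215,150:400],None,fx=2.7,fy=2.7,interpolation=cv2.INTER_CUBIC))
print(readout.observe()['position'],proj(c,(.551,-.102,.133)),proj(c,(.554,-.104,.05)))
# stand top by colour
hsv=cv2.cvtColor(im,cv2.COLOR_RGB2HSV); m=cv2.inRange(hsv,(3,90,50),(16,255,255)); m[215:]=0
n,l,st,ce=cv2.connectedComponentsWithStats(m); i=1+st[1:,4].argmax(); r=cv2.minAreaRect(cv2.findNonZero((l==i).astype(np.uint8)))
print(st[i],r,[plane(c,*q,.05).round(4) for q in cv2.boxPoints(r)])
E
```

```text
[ 0.59185543 -0.10159594  0.25071704] [262.34135805 151.40538479] [260.61933254 147.75357631]
[  119    46    99   159 12487] ((167.56768798828125, 125.03108215332031), (161.1438446044922, 94.61412811279297), 88.09085083007812) [array([ 0.4349, -0.2722,  0.05  ]), array([ 0.4318, -0.1606,  0.05  ]), array([ 0.629 , -0.1625,  0.05  ]), array([ 0.6331, -0.2907,  0.05  ])]
```

View pics/w3.png

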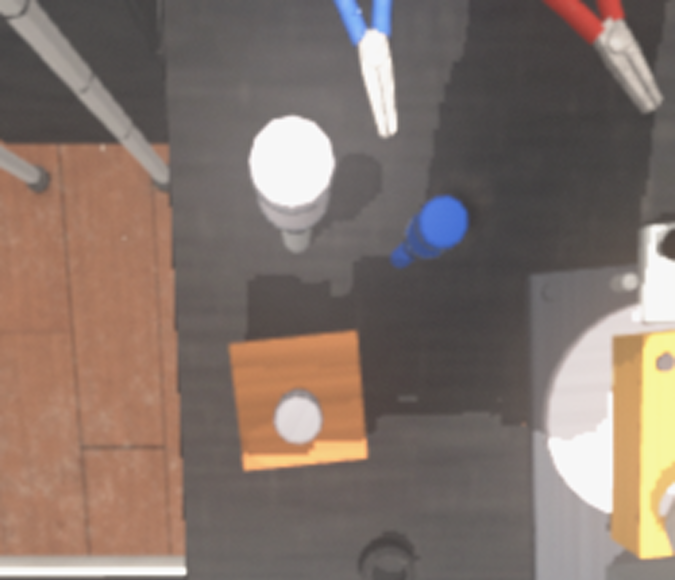

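The crop shows the probe head in the stand at crop (298,417), px (260.4,154.4). The tall grey rod is at crop (291,160) and the blue one at (444,221). Stand top centre is about crop (299,400), px (260.8,148.2).

```bash
python3 - <<'E'
from h import *
c=vision.calibration("wrist")
print("head",plane(c,260.4,154.4,.133).round(4),"stand",plane(c,260.8,148.2,.05).round(4),"tallbase",plane(c,150+296/2.7,240/2.7,.02).round(4),"talltop",plane(c,257.8,59.3,.16).round(4))
cs=vision.calibration("scene"); ct=vision.calibration("top")
# refine head in wrist with hough circle
g=cv2.cvtColor(cv2.imread("pics/w3f.png"),cv2.COLOR_BGR2GRAY)
m=(g[135:175,240:285]>165).astype(np.uint8); n,l,st,ce=cv2.connectedComponentsWithStats(m); print(st[1:],ce[1:]+[240,135])
g2=cv2.cvtColor(cv2.imread("pics/w2.png"),cv2.COLOR_BGR2GRAY)
print(cv2.HoughCircles(cv2.resize(g2[120:190,230:300],None,fx=4,fy=4,interpolation=cv2.INTER_CUBIC),cv2.HOUGH_GRADIENT,1,20,param1=100,param2=15,minRadius=60,maxRadius=95)/4+np.array([230,120,0])[None,None])
E
```

```text
head [ 0.554  -0.1038  0.133 ] stand [ 0.5546 -0.1036  0.05  ] tallbase [ 0.4793 -0.105   0.02  ] talltop [ 0.473  -0.1056  0.16  ]
[[ 12  12  17  17 242]
 [  0  28  45  11 276]] [[259.99586777 155.0785124 ]
 [263.82608696 168.0942029 ]]Traceback (most recent call last):
  File "<stdin>", line 9, in <module>
TypeError: unsupported operand type(s) for /: 'NoneType' and 'int'
```

>>> carry_out(increments=[-12,-1,-10,0,0,0,-16,-1,-20,0,0,0,-9,0,-30,0,0,0,0,0,-30,0,0,0,0,0,-27,0,0,0,0,0,-20,0,0,0,0,0,-12,0,0,0,0,0,-6,0,0,0,0,0,0,0,0,0])

```text
clock: 11.35
position: [0.5548, -0.1049, 0.0958]
ee_rot: [0.005, 3.141, 0.0]
force: [-0.4, 0.5, -0.5]
width: 0.997
gripper_force: 0.0
```

>>> carry_out(increments=[0,0,0,0,0,0,0,0,0,0,0,0,0,0,0,0,0,0,0,0,0,0,0,0,0,0,0,0,0,0,0,0,0,0,0,0,0,0,0,0,0,0,0,0,0,0,0,0,0,0,0,0,0,0], grip=1, newtons=8)

```text
clock: 12.48
position: [0.5546, -0.105, 0.0958]
ee_rot: [-0.006, -3.142, -0.0]
force: [1.0, 0.9, 0.8]
width: 0.194
gripper_force: 8.0
```

>>> carry_out(increments=[0,0,0,0,0,0,0,0,0,0,0,0,0,0,4,0,0,0,0,0,8,0,0,0,0,0,12,0,0,0,0,0,15,0,0,0,0,0,20,0,0,0,0,0,25,0,0,0,0,0,22,0,0,0,0,0,14,0,0,0,0,0,8,0,0,0,0,0,0,0,0,0], newtons=25)

```text
clock: 13.98
position: [0.5547, -0.1053, 0.224]
ee_rot: [0.006, 3.141, -0.0]
force: [0.4, 0.3, -1.2]
width: 0.188
gripper_force: 25.0
```

```bash
python3 - <<'E'
from h import *
s=vision.get_image("scene"); save("s3",s); t=vision.get_image("top"); save("t3",t); w=vision.get_image("wrist"); save("w4",w)
st=readout.observe(); print(st['position'],st['width'],st['force'])
c=vision.calibration("scene")
x,y,z=st['position']
for h in (-.107-.0,-.051,-.022,.018): print(proj(c,(x,y,z+.0188+h)).round(1))
p=proj(c,(x,y,z-.03)).astype(int); print(p)
a=s[p[1]-50:p[1]+50,p[0]-50:p[0]+50]
cv2.imwrite("pics/s3c.png",cv2.resize(cv2.cvtColor(a,cv2.COLOR_RGB2BGR),None,fx=6,fy=6,interpolation=cv2.INTER_CUBIC))
E
```

```text
[ 0.55409316 -0.1051345   0.22292746] 0.18987103704203107 [-0.20523235  0.67975016 -0.3961861 ]
[292.7 159.5]
[293.8 138.6]
[294.4 127.3]
[295.3 111.1]
[293 137]
```

View pics/s3c.png

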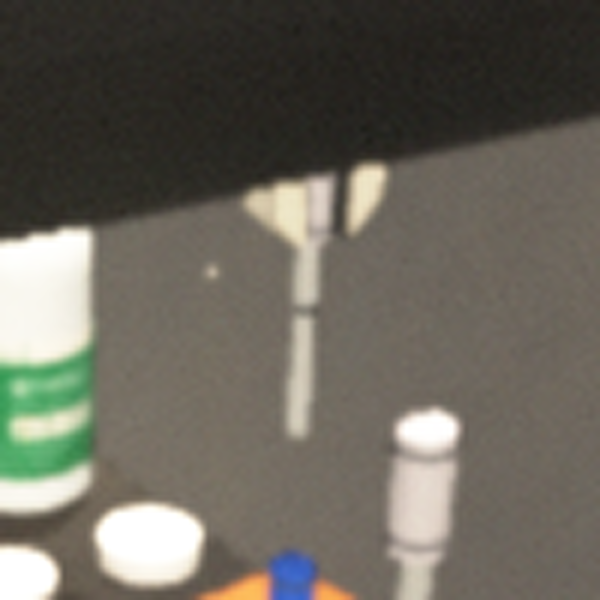

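The scene crop shows the probe held upright, with its tip at crop (297,437), px (292.5,159.8), and the line at px (293.8,138.7). Both agree with the assumed grasp to 0.3 px. I'm moving it over the bush.

>>> carry_out(increments=[2,6,0,0,0,0,3,14,0,0,0,0,5,20,0,0,0,0,7,25,0,0,0,0,8,29,0,0,0,0,8,29,0,0,0,0,7,25,0,0,0,0,5,20,0,0,0,0,3,14,0,0,0,0,2,7,0,0,0,0,0,0,0,0,0,0,0,0,0,0,0,0])

```text
clock: 15.62
position: [0.6045, 0.0827, 0.2237]
ee_rot: [-0.008, -3.142, 0.001]
force: [-0.4, 0.0, -0.2]
width: 0.194
gripper_force: 25.0
```

```bash
python3 - <<'E'
from h import *
st=readout.observe(); print(st['position'],st['ee_rot'],st['force'])
x,y,z=st['position']; tip=np.array([x,y,z-.0882])
ims=[]
for n in("scene","top"):
    c=vision.calibration(n); im=vision.get_image(n); save(n+"5",im)
    q=proj(c,(.605,.084,.098)); print(n,"bush",q.round(1),"tip",proj(c,tip).round(1))
    a=im[int(q[1])-45:int(q[1])+30,int(q[0])-35:int(q[0])+35]; print(int(q[0])-35,int(q[1])-45)
    ims.append(cv2.resize(cv2.cvtColor(a,cv2.COLOR_RGB2BGR),(400,429),interpolation=cv2.INTER_CUBIC))
cv2.imwrite("pics/c5.png",np.hstack(ims))
E
```

```text
[0.60454243 0.08271636 0.22374463] [-8.18358604e-03 -3.14151169e+00  8.60544890e-04] [-0.41321284  0.02533221 -0.22422617]
scene bush [215.6 184.4] tip [215.4 170.5]
180 139
top bush [237.  167.4] tip [236.9 164.5]
202 122
```

View pics/c5.png

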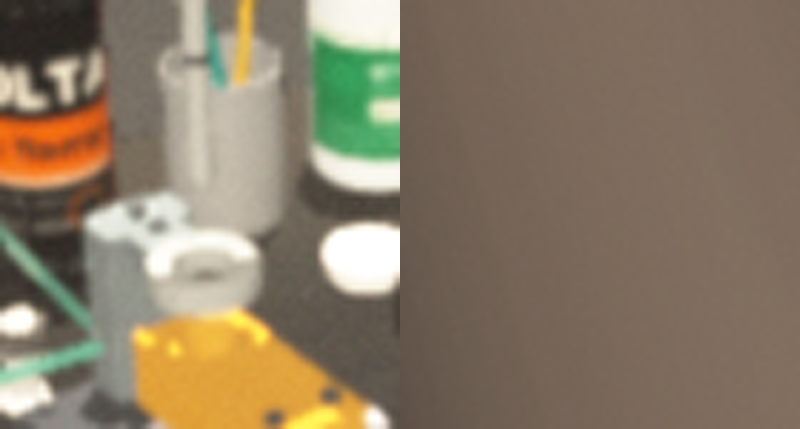

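Scene crop: the tip is at crop (202,185), px (215.4,171.4), and the bush top centre at crop (204,263), px (215.7,185.0). Both are within 1 px of prediction. The top view is blocked by the arm. Lowering now.

>>> carry_out(increments=[0.5,1,-4,0,0,0,0,0,-8,0,0,0,0,0,-10,0,0,0,0,0,-10,0,0,0,0,0,-10,0,0,0,0,0,-8,0,0,0,0,0,-4,0,0,0,0,0,0,0,0,0,0,0,0,0,0,0])

```text
clock: 16.85
position: [0.6053, 0.0849, 0.1701]
ee_rot: [0.006, 3.141, 0.0]
force: [0.4, 1.0, -1.4]
width: 0.187
gripper_force: 25.0
```

```bash
python3 - <<'E'
from h import *
st=readout.observe(); x,y,z=st['position']; print(st['position'],st['ee_rot'],st['force'],st['ft_torque'])
c=vision.calibration("scene"); im=vision.get_image("scene"); save("s6",im)
print("line",proj(c,(x,y,z-.0322)),"bush",proj(c,(.605,.084,.098)))
a=im[140:215,180:250]; cv2.imwrite("pics/c6.png",cv2.resize(cv2.cvtColor(a,cv2.COLOR_RGB2BGR),None,fx=7,fy=7,interpolation=cv2.INTER_CUBIC))
E
```

```text
[0.60531793 0.08490694 0.17011232] [6.18936744e-03 3.14096167e+00 3.17544110e-04] [ 0.36886652  0.99057918 -1.35952133] [ 0.07542509 -0.01697882  0.02094041]
line [214.38769146 169.67795144] bush [215.57046259 184.35700519]
```

View pics/c6.png

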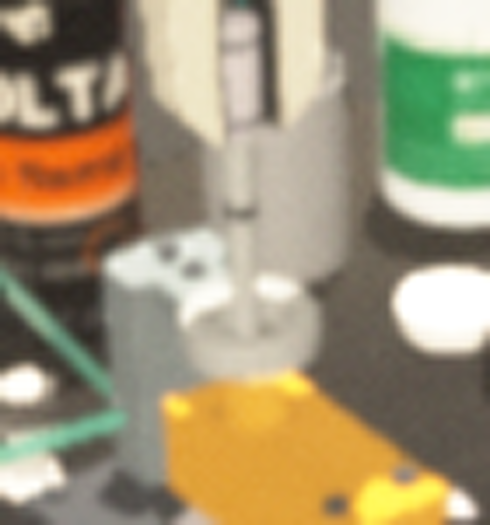

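The scene crop shows the stem inside the bush hole, reading about 0.6 px (1 mm) left of centre: stem at crop x 246, ring centre at 251. The line is at crop (240,213). I'll correct slightly and lower the last 40 mm.

>>> carry_out(increments=[-0.3,-0.8,-3,0,0,0,0,0,-6,0,0,0,0,0,-8,0,0,0,0,0,-8,0,0,0,0,0,-7,0,0,0,0,0,-5,0,0,0,0,0,-3,0,0,0,0,0,0,0,0,0,0,0,0,0,0,0])

```text
clock: 18.02
position: [0.6049, 0.0841, 0.13]
ee_rot: [0.006, 3.141, 0.0]
force: [0.1, 0.7, -0.8]
width: 0.187
gripper_force: 25.0
```

```bash
python3 - <<'E'
from h import *
st=readout.observe(); x,y,z=st['position']; print(st['clock'],st['position'],st['ee_rot'],st['force'],st['width'],st['gripper_force'])
c=vision.calibration("scene"); im=vision.get_image("scene"); save("s7",im)
print("line",proj(c,(x,y,z-.0322)),"bush",proj(c,(.605,.084,.098)))
a=im[140:215,180:250]; cv2.imwrite("pics/c7.png",cv2.resize(cv2.cvtColor(a,cv2.COLOR_RGB2BGR),None,fx=8,fy=8,interpolation=cv2.INTER_CUBIC))
E
```

```text
18.025 [0.60494508 0.08407078 0.12998907] [6.09577827e-03 3.14118524e+00 1.81075864e-04] [ 0.11739773  0.73334161 -0.76447901] 0.186611988436809 24.985386729240417
line [215.55913988 184.45111011] bush [215.57046259 184.35700519]
```

View pics/c7.png

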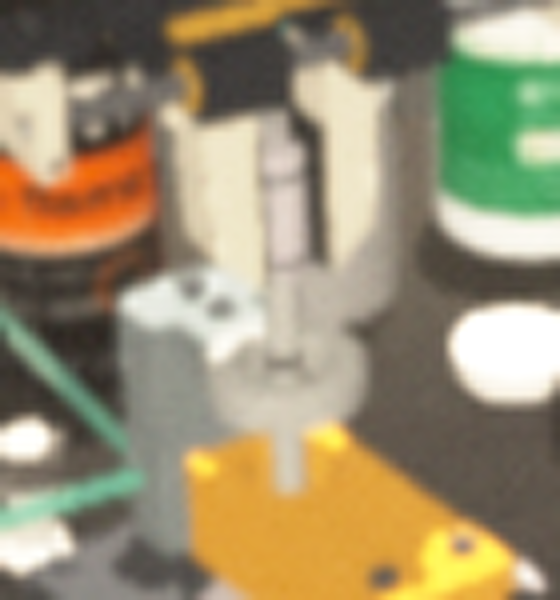

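The scene crop shows the dark line at crop (284,368), in the centre of the bush opening at about (287,362). The stem runs clear below the bush into the bore at (289,490), and the measured force is only noise. Handing in.

```bash
python3 -c "
from cell import arm
print(arm.sign_off())"
```

```text
the job is handed in; nothing more can be done
None
```

I swung the turntable to its stop, then lowered the probe upright through the bush into the bore with its line level with the bush top; it was held still and centred to within about 1 mm, with no sign of contact, when I handed the job in at about 18 s.

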